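# Stroke down the flags of a cured candle row

## Robot

A 6-joint arm with a two-finger parallel gripper is mounted at the origin on the work surface. World frame = base frame: x ahead of the robot, y to its left, z up, the work surface at z = 0. Lengths are in m, angles in rad, forces in N, time in s.
With the tool pointing down it reaches from about 0.35 to 0.975 m from the base axis. Payload 4.9 kg.
Tool frame: the origin (TCP) lies between the finger pads, 19 mm behind the fingertips; this is the grasp point; z points along the fingers, y is the line along which they close (so a half turn about z gives the same grasp; the last joint's range is limited). The gripper opens to 85 mm and grips with 20 to 120 N. Pads are 22 mm wide; open, the fingers measure 114 mm over their backs; the gripper's body (76 mm by 85 mm) begins 54 mm behind the grasp point. The pads swing forward as they close: fully open they stand 13 mm farther back than shut.
Start: joints at [-1.402, 0.053, 1.613, -0, 1.476, -0.119], TCP at [0.177, -0.599, 0.25] pointing down, gripper open.
Joint ranges: [-3.01, 3.01], [-1.01, 2.22], [0.06, 2.58], [-1.02, 4.17], [0.09, 2.62], [-3.14, 3.14]. Speed limits (rad/s): [2.57, 2.57, 3.14, 3.14, 3.14, 3.14].

## Interface

Orientations are given as a unit quaternion [w, x, y, z].
In Python, from plant import state, grab_frame, job_done, cut_out, place_of gives the robot as it stands.
- The arm moves only by the tool jog_arm, never from a script. Its argument "motion" is text: rows parted by semicolons, each of 7 numbers parted by spaces: the opening in per cent of the stroke, from 0 (shut) to 100 (fully open), then the shift along the tool's x, y, z as a fraction of full scale, then the turn, a rotation vector about the tool's x, y, z as a fraction of full scale. A call has exactly 5 rows; each row is the pose to reach, as a shift and turn from the pose commanded when the call began, along the tool's axes at that moment; what a row does not reach only later rows make up. Full scale, the value 1, is 50 cm for a shift and 1.5 rad for a turn. A row lasts 1/8 s, in which the tool goes at most 62.5 mm and 10.7 degrees, less where a joint would pass 70% of its speed; a pose out of reach is approached as far as the arm can. A call with a number of a shift or a turn outside -1 to 1 is refused whole. A call with a gripper value outside its range is refused whole. The fingers move at their own pace and stop on an object; the grip force is fixed at half the most. Time passes only in rows, so rows that repeat a pose let the fingers close, or fill a call up. It gives the time, the measured TCP pose, the force, the opening and the grip force at its end, in the units of the state.
- state(): the state, without advancing time (a new reading comes with each control period).
- grab_frame(name): name is "scene" or "top"; returns a dict with "color" (400x640x3 uint8, red, green, blue), "range_z" (400x640 float32, m along the optical axis (not along the pixel's ray), 0 where there is no reading), "intrinsics" (3x3 intrinsics, pixels), "k1" (the pictures are not rectified: a ray, as slopes to the right and down, at radius r is drawn at 1 + k1 r^2 times it, then the intrinsics apply), "world_from_camera" (4x4, takes a point from camera to world coordinates). Camera axes: x right, y up, looking along -z (the intrinsics and any distortion apply to the point x, -y, -z); pixel columns grow to the right and rows downward; lengths in m; the calibration is good to about 2 mm. A picture is of the moment at which its call begins.
- job_done(): hands the job in; it is judged then, once.
Trained networks look in the newest picture that a camera, given by its name, has taken for a name from the list of things; names that differ only in an ending like _2 or _b are one class to them, and where a whole thing is asked for, a point or a joint stands for the part that bears it (a point fixed in the world has none). Each returns a list of dicts, best first, with "p" (0 to 1); they miss things now and then, are a little off and sometimes report something else, mostly with a low value. They report only what shows in the picture. A call takes as long as a camera call.
- cut_out(camera, thing): "pixels" (400x640 bool, what is visible of it).
- place_of(camera, thing): "at" ([x, y, z] in m, in world coordinates, good to about 4 mm: a listed point, or the origin of a listed thing).
The state is a dict: "time": time; "joint_pos": joint angles; "joint_vel": joint speeds; "joint_efforts": joint torques, N m; "tool_pos": TCP position; "tool_rot": TCP orientation; "contact_force": force on the tool from outside, world axes, zero at the start; "ft_torque": the same for the moment, N m; "gripper_width": opening from 0.0 (shut) to 1.0 (fully open); "grasp_force": force on a finger pad.
Only numpy, scipy, OpenCV 4.12 (cv2) and the standard library are available. Lean on these libraries where they do the work, as an engineer would, in place of code of your own. Each camera call takes 0.05 s, during which the arm holds its last target. There are 200 camera calls.

## Task

The row of candles on the curing rack has set, so mark it as ready: put your fingertips low over the blue end of the flag strip and stroke lightly along the strip to its other end in one low pass, folding the five raised orange flags down flat one after another, without lifting away from the strip on the way. Pick nothing up, leave the candles and everything else where they stand, and finish clear of the rack.

Things in the scene. Friction and masses are not known exactly. Their poses are not given: they have to be found in the camera images.
- rack: Fixed curing rack: plywood board 170 mm (x) by 480 mm (y), 12 mm thick, on the table; along its far edge a straight flag strip, 32 mm wide, top 23 mm above the table. Origin: on the table under the strip's centreline. +y runs along the strip from its blue end to the other end, x across it, z up; candles stand on the -x side. Its yaw varies up to 0.4 rad.
- row_start (a point): On the strip's centreline, on its top face (23 mm above the table), on the 35 mm long blue block that ends the strip: the stroke starts here. It is 50 mm before the hinge of the first flag.
- row_end (a point): On the strip's centreline, top face (23 mm above the table), near the bare end, 432 mm along rack +y from row_start and 28 mm past the tip of the last flag when folded.
- flag1 (a joint): Flag 1 from the blue end: orange plate 34 x 26 x 3 mm. Hinge across the strip 50 mm from row_start along rack +y, 25.5 mm above the table, flag pointing to +y. Value: rad above flat; 0 = flat (stop; top 27 mm above table), starts 0.5 to 0.95, max 1.2. Stays where left (0.02 N m, 1 to 4 N). Fingertips passing to +y a few mm over flat height fold it; pushed to -y it rises.
- flag2 (a joint): Flag 2 from the blue end: orange plate 34 x 26 x 3 mm. Hinge across the strip 130 mm from row_start along rack +y, 25.5 mm above the table, flag pointing to +y. Value: rad above flat; 0 = flat (stop; top 27 mm above table), starts 0.5 to 0.95, max 1.2. Stays where left (0.02 N m, 1 to 4 N). Fingertips passing to +y a few mm over flat height fold it; pushed to -y it rises.
- flag3 (a joint): Flag 3 from the blue end: orange plate 34 x 26 x 3 mm. Hinge across the strip 210 mm from row_start along rack +y, 25.5 mm above the table, flag pointing to +y. Value: rad above flat; 0 = flat (stop; top 27 mm above table), starts 0.5 to 0.95, max 1.2. Stays where left (0.02 N m, 1 to 4 N). Fingertips passing to +y a few mm over flat height fold it; pushed to -y it rises.
- flag4 (a joint): Flag 4 from the blue end: orange plate 34 x 26 x 3 mm. Hinge across the strip 290 mm from row_start along rack +y, 25.5 mm above the table, flag pointing to +y. Value: rad above flat; 0 = flat (stop; top 27 mm above table), starts 0.5 to 0.95, max 1.2. Stays where left (0.02 N m, 1 to 4 N). Fingertips passing to +y a few mm over flat height fold it; pushed to -y it rises.
- flag5 (a joint): Flag 5 from the blue end: orange plate 34 x 26 x 3 mm. Hinge across the strip 370 mm from row_start along rack +y, 25.5 mm above the table, flag pointing to +y. Value: rad above flat; 0 = flat (stop; top 27 mm above table), starts 0.5 to 0.95, max 1.2. Stays where left (0.02 N m, 1 to 4 N). Fingertips passing to +y a few mm over flat height fold it; pushed to -y it rises.
- candle1: A loose candle beside flag 1: black tin 72 mm across and 55 mm tall with white wax, about 0.25 kg, standing on the board about 75 mm from the strip's centreline on the rack's -x side. Origin: centre of its underside (12 mm above the table). To be left alone.
- candle2: A loose candle beside flag 2: black tin 72 mm across and 55 mm tall with white wax, about 0.25 kg, standing on the board about 75 mm from the strip's centreline on the rack's -x side. Origin: centre of its underside (12 mm above the table). To be left alone.
- candle3: A loose candle beside flag 3: black tin 72 mm across and 55 mm tall with white wax, about 0.25 kg, standing on the board about 75 mm from the strip's centreline on the rack's -x side. Origin: centre of its underside (12 mm above the table). To be left alone.
- candle4: A loose candle beside flag 4: black tin 72 mm across and 55 mm tall with white wax, about 0.25 kg, standing on the board about 75 mm from the strip's centreline on the rack's -x side. Origin: centre of its underside (12 mm above the table). To be left alone.
- candle5: A loose candle beside flag 5: black tin 72 mm across and 55 mm tall with white wax, about 0.25 kg, standing on the board about 75 mm from the strip's centreline on the rack's -x side. Origin: centre of its underside (12 mm above the table). To be left alone.
- oil_bottle: Loose amber bottle 56 mm across, 140 mm tall, on the table left of the rack; origin under its centre. To be left alone.
- lid_stack: Loose stack of tin lids, 76 mm across, 47 mm tall, on the table right of the rack; origin under its centre. To be left alone.
- spatula: Loose spatula, 280 mm long, lying flat on the table right of the rack, at most 20 mm high; wooden handle, steel blade 65 mm wide; origin under the middle of its length, x towards the blade. To be left alone.

How it is judged:
On the way, in this order (a step that is already met when the one before it is completed fails the run):
1. flag 1 is folded down (value of joint flag1 below 0.25 rad), for 0.1 s.
2. flag 2 is folded down (value of joint flag2 below 0.25 rad), for 0.1 s.
3. flag 3 is folded down (value of joint flag3 below 0.25 rad), for 0.1 s.
4. flag 4 is folded down (value of joint flag4 below 0.25 rad), for 0.1 s.
5. flag 5 is folded down (value of joint flag5 below 0.25 rad), for 0.1 s.
At the end, for the whole second after the job is handed in: All five flags are folded down (each under 0.25 rad above flat) and at rest; every candle stands upright within 15 mm of where it began and the bottle, lids and spatula within 20 mm; the TCP is more than 50 mm from row_end (distance of each of candle1, candle2, candle3, candle4, candle5 from where it was at the start of the episode below 0.015 m and angle between each of candle1, candle2, candle3, candle4, candle5's own z axis and vertical below 0.1 rad and distance of each of oil_bottle, lid_stack, spatula from where it was at the start of the episode below 0.02 m and value of joint each of flag1, flag2, flag3, flag4, flag5 below 0.25 rad and velocity of joint flag1 between -0.05 and 0.05 rad/s and velocity of joint flag2 between -0.05 and 0.05 rad/s and velocity of joint flag3 between -0.05 and 0.05 rad/s and velocity of joint flag4 between -0.05 and 0.05 rad/s and velocity of joint flag5 between -0.05 and 0.05 rad/s and linear speed of each of candle1, candle2, candle3, candle4, candle5 below 0.02 m/s and distance between the grasp point and row_end above 0.05 m); the robot touches nothing.
It fails at once if a candle is pushed, tipped or lifted (more than 15 mm or 0.3 rad) (distance of any of candle1, candle2, candle3, candle4, candle5 from where it was at the start of the episode above 0.015 m or angle between any of candle1, candle2, candle3, candle4, candle5's own z axis and vertical above 0.3 rad).
It fails at once if the bottle, lids or spatula are moved more than 20 mm (distance of any of oil_bottle, lid_stack, spatula from where it was at the start of the episode above 0.02 m).
It fails at once if the flags or the rack are pressed with more than 25 N (contact force between any of the fingers, the arm and rack above 25 N).
It fails at once if between the first and the last flag the fingers leave the strip (TCP more than 85 mm above the table, about 40 mm of air over a folded flag, or more than 45 mm to the side of the centreline) (value of joint flag1 below 0.25 rad and value of joint flag5 above 0.25 rad and (z of the grasp point in the frame of rack above 0.085 m or x of the grasp point in the frame of rack above 0.045 m or x of the grasp point in the frame of rack below -0.045 m)).
It also fails if it takes over 46 s, if anything falls off the work surface, if the arm or the gripper's body presses on something with over 40 N, if the wrist force passes 120 N, or if a joint passes its speed limit or range.

## Working session

There is one attempt and no reset: what is moved stays moved. The work goes in short steps, Python scripts to look and compute and a tool call to move; the robot and the scene stay as the last step left them, time stands still between calls to the robot, and variables do not carry over. Pictures are saved under pics/ and viewed, at most 10 in all, crops included, and the job is handed in when it is done.

Besides the shell and the picture viewer there is one more tool, called after "Emit:" in YAML: its name, and indented under it one key for each argument. jog_arm: Moves the arm, as the interface text tells. Shift numbers are shares of 50 cm and turn numbers shares of 1.5 rad, none past 1 either way. Its arguments: {"type":"object","properties":{"motion":{"type":"string"}},"required":["motion"]}

```bash
mkdir -p pics; ls
cat > h.py <<'E'
import numpy as np,cv2
from plant import *
def world(f,uv):
    K=f["intrinsics"];uv=np.atleast_2d(uv).astype(int)
    d=np.array([(uv[:,0]-K[0,2])/K[0,0],(uv[:,1]-K[1,2])/K[1,1]]).T
    s=d.copy()
    for _ in range(8): s=d/(1+f["k1"]*(s**2).sum(1))[:,None]
    z=f["range_z"][uv[:,1],uv[:,0]]
    P=np.c_[s[:,0]*z,-s[:,1]*z,-z,np.ones(len(z))]
    return (P@f["world_from_camera"].T)[:,:3][z>0]
E
python3 - <<'E'
from h import *
f=grab_frame("top");g=grab_frame("scene")
cv2.imwrite("pics/a.png",f["color"][:,:,::-1]);cv2.imwrite("pics/b.png",g["color"][:,:,::-1])
for c in("top","scene"):
  for n in("rack","row_start","row_end","flag1","candle1","candle5","oil_bottle","lid_stack","spatula"):
    print(c,n,[(np.round(r["at"],3).tolist(),round(r["p"],2)) for r in place_of(c,n)[:5]])
hsv=cv2.cvtColor(f["color"],cv2.COLOR_RGB2HSV)
for nm,lo,hi in(("orange",(5,150,120),(20,255,255)),("blue",(100,120,50),(130,255,255))):
  m=cv2.inRange(hsv,lo,hi);n,l,st,ce=cv2.connectedComponentsWithStats(m)
  for i in range(1,n):
    if st[i,4]>25:
      v,u=np.nonzero(l==i);P=world(f,np.c_[u,v]);print(nm,st[i],P.mean(0).round(3),np.ptp(P,axis=0).round(3),P[:,2].max().round(3))
s=state();print(s["time"],s["tool_pos"],s["tool_rot"],s["contact_force"])
E
```

```text
pics
top rack [([0.532, 0.036, -0.002], 0.63)]
top row_start [([0.478, -0.187, 0.025], 0.81)]
top row_end [([0.534, 0.033, -0.001], 0.55)]Traceback (most recent call last):
  File "<stdin>", line 6, in <module>
ValueError: it knows: candle, lid_stack, oil_bottle, rack, row_end, row_start, spatula
```

Run:
```python
from h import *
f=grab_frame("top");g=grab_frame("scene")
for c in("top","scene"):
  for n in("rack","row_start","row_end","candle","oil_bottle","lid_stack","spatula"):
    print(c,n,[(np.round(r["at"],3).tolist(),round(r["p"],2)) for r in place_of(c,n)[:6]])
hsv=cv2.cvtColor(f["color"],cv2.COLOR_RGB2HSV)
for nm,lo,hi in(("orange",(5,150,120),(20,255,255)),("blue",(100,120,50),(130,255,255))):
  m=cv2.inRange(hsv,lo,hi);n,l,st,ce=cv2.connectedComponentsWithStats(m)
  for i in range(1,n):
    if st[i,4]>25:
      v,u=np.nonzero(l==i);P=world(f,np.c_[u,v]);print(nm,st[i],P.mean(0).round(3),np.ptp(P,axis=0).round(3),P[:,2].max().round(3))
s=state();print(s["time"],s["tool_pos"],s["tool_rot"],s["contact_force"])
```

```text
top rack [([0.533, 0.038, -0.002], 0.88)]
top row_start [([0.477, -0.183, 0.026], 0.6)]
top row_end [([0.59, 0.234, 0.017], 0.89)]
top candle [([0.44, -0.019, 0.011], 0.96), ([0.423, -0.095, 0.013], 0.88), ([0.484, 0.135, 0.014], 0.87), ([0.5, 0.212, 0.015], 0.81), ([0.465, 0.058, 0.013], 0.58)]
top oil_bottle [([0.457, 0.445, -0.004], 0.82)]
top lid_stack [([0.456, 0.447, -0.002], 0.74), ([0.393, -0.504, 0.005], 0.64)]
top spatula [([0.625, -0.471, 0.003], 0.55)]
scene rack [([0.394, -0.507, 0.002], 0.6), ([0.532, 0.037, 0.002], 0.59)]
scene row_start [([0.477, -0.182, 0.026], 0.97), ([0.422, -0.095, 0.009], 0.52)]
scene row_end [([0.589, 0.236, 0.025], 0.63)]
scene candle [([0.462, 0.057, 0.013], 0.86), ([0.485, 0.131, 0.014], 0.84), ([0.442, -0.015, 0.009], 0.8), ([0.42, -0.096, 0.014], 0.7), ([0.477, -0.18, 0.025], 0.64), ([0.502, 0.214, 0.013], 0.62)]
scene oil_bottle [([0.464, 0.444, -0.001], 0.66)]
scene lid_stack [([0.396, -0.509, 0.002], 0.8)]
scene spatula [([0.628, -0.468, 0.002], 0.78), ([0.442, -0.015, 0.007], 0.63)]
orange [250 178  10  10  64] [0.577 0.189 0.035] [0.028 0.027 0.02 ] 0.045
orange [484 206  14   6  29] [ 0.488 -0.554  0.04 ] [0.017 0.041 0.012] 0.047
blue [369 210  12  11  93] [ 0.473 -0.188  0.025] [0.033 0.035 0.018] 0.034
1.05 [ 0.17741794 -0.59927845  0.24999695] [-2.28598840e-06  9.89664497e-01  1.43402174e-01  7.19312691e-06] [0.48455608 0.57511248 0.63417511]
```

View pics/a.png

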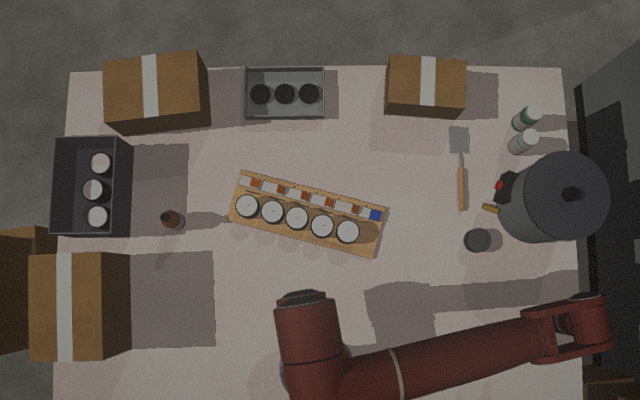

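View pics/b.png

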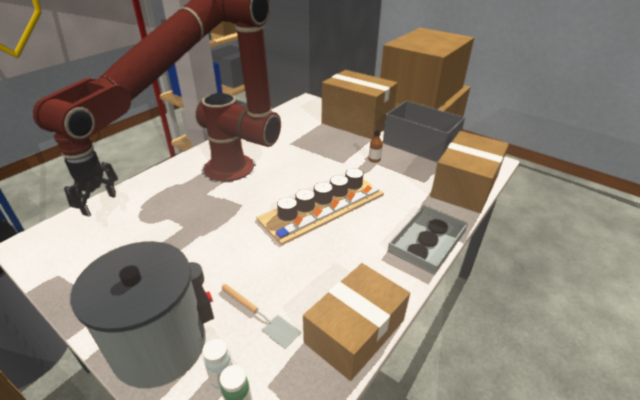

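The top picture shows the rack running from the blue block at about (375,214) to the bare end at (245,183), with the candles on the near side. The scene picture agrees, and the two row points are 0.433 m apart, as expected, with yaw about -0.263. I'll shut the fingers, turn the closing line along the strip and go over the blue end.

Emit:
jog_arm:
  motion: "0 0.2 -0.157 0 0 0 0.184; 0 0.3 -0.24 0 0 0 0.367; 0 0.4 -0.314 0 0 0 0.367; 0 0.4 -0.314 0 0 0 0.367; 0 0.4 -0.314 0 0 0 0.367"

```text
time: 1.68
tool_pos: [0.3265, -0.3892, 0.2502]
tool_rot: [0.0, 0.992, -0.128, 0.0]
contact_force: [-0.2, -1.1, 0.5]
gripper_width: -0.004
grasp_force: 0.0
```

```bash
cat > s.py <<'E'
from h import *
from scipy.spatial.transform import Rotation as R
s=state();q=s["tool_rot"];M=R.from_quat([q[1],q[2],q[3],q[0]]).as_matrix();p=np.array(s["tool_pos"])
a=np.array([.477,-.183,.023]);yw=-.263;ry=np.array([-np.sin(yw),np.cos(yw),0]);rx=np.array([np.cos(yw),np.sin(yw),0])
print(s["time"],p.round(4),"rack xy",((p-a)@rx).round(4),((p-a)@ry).round(4),"F",np.round(s["contact_force"],1),"w",s["gripper_width"])
print(M.round(3));d=a-p;d[2]=0.12-p[2]
print("to hover",(M.T@d/.5).round(3))
E
python3 s.py
```

```text
1.675 [ 0.3265 -0.3892  0.2502] rack xy -0.0918 -0.2382 F [-0.2 -1.1  0.5] w -0.0035086710236566883
[[ 0.967 -0.255  0.001]
 [-0.255 -0.967 -0.   ]
 [ 0.001 -0.    -1.   ]]
to hover [ 0.186 -0.475  0.261]
```

Emit:
jog_arm:
  motion: "0 0.05 -0.12 0.06 0 0 0; 0 0.09 -0.23 0.12 0 0 0; 0 0.135 -0.34 0.18 0 0 0; 0 0.17 -0.43 0.235 0 0 0; 0 0.186 -0.475 0.26 0 0 0"

```text
time: 2.3
tool_pos: [0.4763, -0.1852, 0.1182]
tool_rot: [-0.0, 0.991, -0.13, -0.001]
contact_force: [-0.3, -0.6, -0.3]
gripper_width: -0.003
grasp_force: 0.0
```

```bash
python3 s.py
python3 - <<'E'
from h import *
g=grab_frame("scene");f=grab_frame("top")
for c in("top","scene"):
  print(c,[[(np.round(r["at"],4).tolist(),round(r["p"],2)) for r in place_of(c,n)[:1]] for n in("row_start","row_end")])
im=g["color"][120:280,200:420,::-1]
cv2.imwrite("pics/c.png",cv2.resize(im,None,fx=3.6,fy=3.6,interpolation=cv2.INTER_CUBIC))
E
```

```text
2.3 [ 0.4763 -0.1852  0.1182] rack xy -0.0001 -0.0023 F [-0.3 -0.6 -0.3] w -0.002818413239157223
[[ 0.966 -0.259 -0.002]
 [-0.259 -0.966  0.001]
 [-0.002 -0.    -1.   ]]
to hover [ 0.    -0.005 -0.004]
top [[([0.4763, -0.1847, 0.0286], 0.88)], [([0.589, 0.2377, 0.0217], 0.95)]]
scene [[([0.4777, -0.1819, 0.0269], 0.77)], [([0.5924, 0.2367, 0.0221], 0.56)]]
```

View pics/c.png

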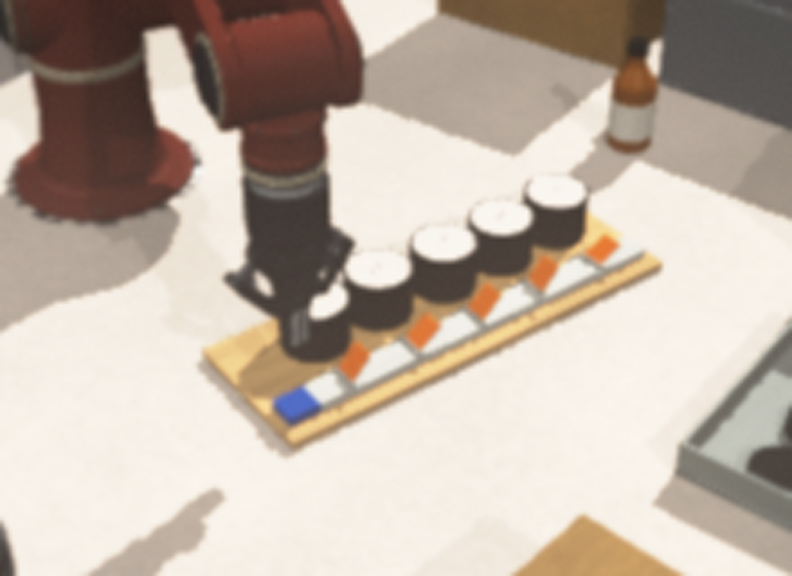

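The fingers are over the blue end, with their tips at crop (298,348), just above the blue block at (297,405), and all five flags are still up. I'll measure the tip height from depth.

Run:
```python
from h import *
g=grab_frame("scene")
u,v=np.meshgrid(np.arange(264,310),np.arange(190,226));P=world(g,np.c_[u.ravel(),v.ravel()])
m=(np.hypot(P[:,0]-.476,P[:,1]+.185)<.03)&(P[:,2]>.04)
print(m.sum(),np.sort(P[m,2])[:15].round(4)); print(P[m][np.argsort(P[m,2])[:4]].round(3))
b=(np.hypot(P[:,0]-.476,P[:,1]+.185)<.012)&(P[:,2]<.04);print(np.median(P[b,2]))
```

```text
305 [0.1014 0.1043 0.1051 0.1053 0.1072 0.1092 0.111  0.111  0.1118 0.1127
 0.1131 0.1138 0.1142 0.1154 0.1156]
[[ 0.477 -0.196  0.101]
 [ 0.482 -0.196  0.104]
 [ 0.484 -0.189  0.105]
 [ 0.482 -0.191  0.105]]
nan
  return _methods._mean(a, axis=axis, dtype=dtype,
  ret = ret.dtype.type(ret / rcount)
```

Shut, the tips sit about 19 mm below the TCP as stated. I'll descend in two steps.

Emit:
jog_arm:
  motion: "0 0 0 0.04 0 0 0; 0 0 0 0.08 0 0 0; 0 0 0 0.11 0 0 0; 0 0 0 0.126 0 0 0; 0 0 0 0.126 0 0 0"

```text
time: 3.28
tool_pos: [0.4758, -0.187, 0.0568]
tool_rot: [-0.0, 0.991, -0.131, -0.0]
contact_force: [0.1, -0.1, -0.2]
gripper_width: -0.001
grasp_force: 0.0
```

```bash
python3 s.py
```

```text
3.275 [ 0.4758 -0.187   0.0568] rack xy -0.0001 -0.0041 F [ 0.1 -0.1 -0.2] w -0.0013632264821806775
[[ 0.966 -0.26  -0.001]
 [-0.26  -0.966  0.   ]
 [-0.001 -0.    -1.   ]]
to hover [ 0.    -0.008 -0.126]
```

Emit:
jog_arm:
  motion: "0 0 0 0.014 0 0 0; 0 0 -0.03 0.014 0 0 0; 0 0 -0.06 0.014 0 0 0; 0 0 -0.09 0.014 0 0 0; 0 0 -0.12 0.014 0 0 0"

```text
time: 3.9
tool_pos: [0.4922, -0.1282, 0.0505]
tool_rot: [0.001, 0.991, -0.13, 0.0]
contact_force: [-0.8, -2.0, 1.0]
gripper_width: -0.0
grasp_force: 0.9
```

```bash
python3 s.py
```

```text
3.9 [ 0.4922 -0.1282  0.0505] rack xy 0.0004 0.0569 F [-0.8 -2.   1. ] w -0.00013595282699463567
[[ 0.966 -0.259  0.   ]
 [-0.259 -0.966 -0.002]
 [ 0.001  0.002 -1.   ]]
to hover [-0.001  0.114 -0.139]
```

Light contact with flag 1 at a good height. Continuing.

Emit:
jog_arm:
  motion: "0 0 -0.03 0 0 0 0; 0 0 -0.06 0 0 0 0; 0 0 -0.09 0 0 0 0; 0 0 -0.12 0 0 0 0; 0 0 -0.15 0 0 0 0"

```text
time: 4.53
tool_pos: [0.5113, -0.0556, 0.0499]
tool_rot: [0.0, 0.991, -0.131, -0.0]
contact_force: [-1.3, -3.9, 1.9]
gripper_width: -0.001
grasp_force: 1.8
```

```bash
python3 s.py
python3 - <<'E'
from h import *
g=grab_frame("scene")
cv2.imwrite("pics/d.png",cv2.resize(g["color"][150:250,250:400,::-1],None,fx=5,fy=5,interpolation=cv2.INTER_CUBIC))
E
```

```text
4.525 [ 0.5113 -0.0556  0.0499] rack xy -0.0 0.132 F [-1.3 -3.9  1.9] w -0.0006524226046910664
[[ 0.966 -0.259 -0.   ]
 [-0.259 -0.966 -0.   ]
 [-0.     0.001 -1.   ]]
to hover [-0.     0.264 -0.14 ]
```

View pics/d.png

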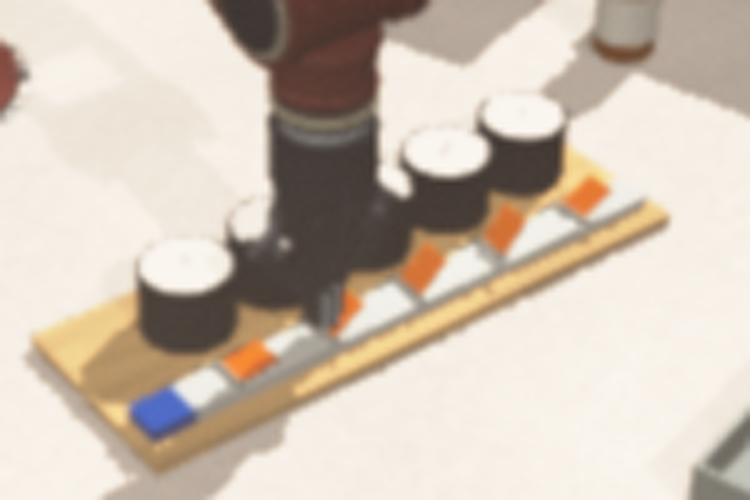

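Flag 1 at crop (250,358) lies flat, and the fingertips at (325,320) are starting on flag 2. Candles are undisturbed, so I'll carry on.

Emit:
jog_arm:
  motion: "0 0 -0.03 0 0 0 0; 0 0 -0.06 0 0 0 0; 0 0 -0.09 0 0 0 0; 0 0 -0.12 0 0 0 0; 0 0 -0.15 0 0 0 0"

```text
time: 5.2
tool_pos: [0.5308, 0.0171, 0.0499]
tool_rot: [-0.0, 0.991, -0.131, -0.0]
contact_force: [-0.5, -0.2, -0.2]
gripper_width: -0.003
grasp_force: 0.0
```

Emit:
jog_arm:
  motion: "0 0 -0.03 0 0 0 0; 0 0 -0.06 0 0 0 0; 0 0 -0.09 0 0 0 0; 0 0 -0.12 0 0 0 0; 0 0 -0.15 0 0 0 0"

```text
time: 5.82
tool_pos: [0.5503, 0.0895, 0.0499]
tool_rot: [-0.0, 0.991, -0.131, -0.0]
contact_force: [0.4, -1.1, 0.0]
gripper_width: -0.0
grasp_force: 0.0
```

```bash
python3 s.py
```

```text
5.825 [0.5503 0.0895 0.0499] rack xy -0.0001 0.2822 F [ 0.4 -1.1  0. ] w -0.00025510533475718393
[[ 0.966 -0.26  -0.   ]
 [-0.26  -0.966  0.   ]
 [-0.    -0.    -1.   ]]
to hover [ 0.     0.564 -0.14 ]
```

Emit:
jog_arm:
  motion: "0 0 -0.03 0 0 0 0; 0 0 -0.06 0 0 0 0; 0 0 -0.09 0 0 0 0; 0 0 -0.12 0 0 0 0; 0 0 -0.15 0 0 0 0"

```text
time: 6.45
tool_pos: [0.5698, 0.162, 0.0499]
tool_rot: [-0.0, 0.991, -0.131, -0.0]
contact_force: [-0.8, -0.2, -0.9]
gripper_width: -0.003
grasp_force: 0.0
```

Emit:
jog_arm:
  motion: "0 0 -0.035 0 0 0 0; 0 0 -0.07 0 0 0 0; 0 0 -0.105 0 0 0 0; 0 0 -0.14 0 0 0 0; 0 0 -0.17 0 0 0 0"

```text
time: 7.08
tool_pos: [0.5919, 0.2442, 0.0499]
tool_rot: [-0.0, 0.991, -0.131, -0.0]
contact_force: [0.4, -1.1, -0.2]
gripper_width: 0.001
grasp_force: 0.0
```

```bash
python3 s.py
```

```text
7.075 [0.5919 0.2442 0.0499] rack xy -0.0001 0.4424 F [ 0.4 -1.1 -0.2] w 0.0008829904184789953
[[ 0.966 -0.259 -0.   ]
 [-0.259 -0.966  0.   ]
 [-0.    -0.    -1.   ]]
to hover [-0.     0.885 -0.14 ]
```

Emit:
jog_arm:
  motion: "0 0 0 -0.08 0 0 0; 0 0 0 -0.18 0 0 0; 0 0 0 -0.28 0 0 0; 0 0.1 -0.1 -0.36 0 0 0; 0 0.15 -0.2 -0.4 0 0 0"

```text
time: 7.7
tool_pos: [0.6819, 0.3109, 0.2472]
tool_rot: [-0.001, 0.991, -0.132, 0.001]
contact_force: [1.3, 1.2, 1.0]
gripper_width: -0.004
grasp_force: 0.0
```

Emit:
jog_arm:
  motion: "0 0 0 0 0 0 0; 0 0 0 0 0 0 0; 0 0 0 0 0 0 0; 0 0 0 0 0 0 0; 0 0 0 0 0 0 0"

```text
time: 8.32
tool_pos: [0.6798, 0.31, 0.2444]
tool_rot: [0.0, 0.991, -0.131, -0.0]
contact_force: [0.4, 0.7, 0.4]
gripper_width: -0.003
grasp_force: 0.0
```

```bash
python3 s.py
python3 - <<'E'
from h import *
g=grab_frame("scene");f=grab_frame("top")
cv2.imwrite("pics/e.png",cv2.resize(g["color"][150:250,250:400,::-1],None,fx=5,fy=5,interpolation=cv2.INTER_CUBIC))
print([np.round(r["at"],3).tolist() for r in place_of("scene","candle")])
u,v=np.meshgrid(np.arange(250,400),np.arange(150,250));P=world(g,np.c_[u.ravel(),v.ravel()])
a=np.array([.477,-.183,0]);ry=np.array([.26,.9656,0]);rx=np.array([.9656,-.26,0]);X=(P-a)@rx;Y=(P-a)@ry
for i in range(5):
  h=50+80*i;m=(abs(X)<.01)&(Y*1000>h)&(Y*1000<h+40);print(i+1,m.sum(),np.percentile(P[m,2],[50,90,100]).round(3))
E
```

```text
8.325 [0.6798 0.31   0.2444] rack xy 0.0677 0.5288 F [0.4 0.7 0.4] w -0.002756155401649214
[[ 0.966 -0.26  -0.   ]
 [-0.26  -0.966 -0.   ]
 [-0.     0.    -1.   ]]
to hover [-0.135  1.058  0.249]
[[0.421, -0.096, 0.011], [0.441, -0.016, 0.008], [0.503, 0.212, 0.01], [0.486, 0.131, 0.016], [0.465, 0.056, 0.011]]
1 45 [0.028 0.031 0.032]
2 42 [0.029 0.032 0.034]
3 32 [0.029 0.033 0.034]
4 35 [0.029 0.032 0.033]
5 31 [0.029 0.033 0.036]
```

View pics/e.png

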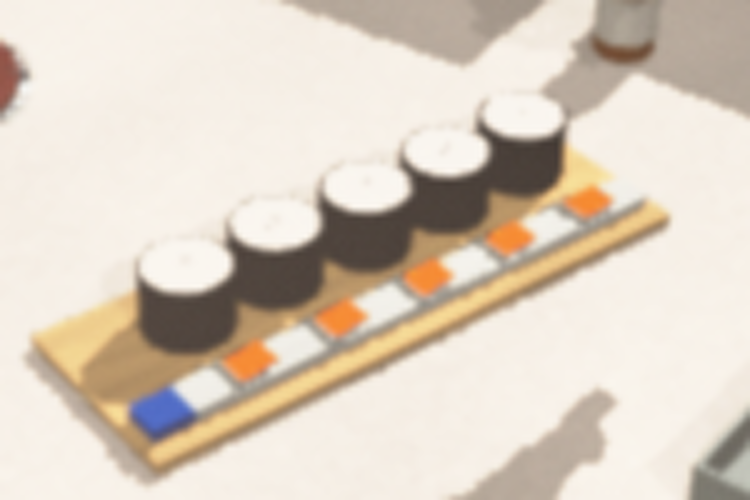

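All five flags, from (250,358) to (590,202) in the crop, lie flat. The candles have not moved and the arm is clear.

```bash
python3 -c "from plant import *;print(job_done())"
```

```text
the job is handed in; nothing more can be done
None
```

All five flags were folded flat in one low pass from the blue end, the candles are where they stood, the arm finished clear of the rack, and the job is handed in (no verdict was returned).

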